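# Slide the lid off the coffee-pod box

### The job

Open the bamboo coffee-pod box: raise the pull end of its sliding lid over the stop lip, slide the lid out of its grooves, and lay it flat, pull upward, near the middle of the cork mat so it does not scratch the limestone. Set the lid down rather than dropping it, and leave the other things on the counter where they are.

Things in the scene. Friction and masses are not known exactly. Their poses are not given: they have to be found in the camera images.
- podbox: Bamboo box, fixed to the counter, 170 (its x) x 110 (its y), 75.5 high at the rear; origin at its underside's centre, z up. The lid lies on ledges 60 above the counter and leaves towards the box's own -x end, roughly towards the robot. Side walls (8 thick) are 66 high from x -85 to +15, level with the lid's top, and 75.5 from there to the rear. Coffee pods stand inside, under the lid.
- lip (a point): Middle of the top edge of the stop lip, the box's -x end wall (9 thick, box x -85 to -76), box axes. Its top is 66 above the counter: 6 above the ledges, level with the shut lid's top, so it blocks the lid until the lid's front end is raised over it.
- roof (a point): Midway between the front edges of the two overhangs that roof the grooves over the lid's rear 60 mm (box x +15 to +85, inner edges y +-36), at their underside, 70.5 above the counter: 4.5 mm of play over the lid. With its rear edge down on the ledges the lid's front end rises at most 11 mm (tilt 0.07 rad); over 6 mm clears the lip. After 60 mm of travel the rear is free.
- lid_pull (a point): Centre of the upright pull on the loose bamboo lid: a bar 36 long (lid x), 12 thick (lid y), 26 tall, near the lid's -x end; this point is 13 above the lid's top face, 19 above its underside. Lid axes, parallel to the box's when shut. The lid plate is 148 (x) x 91 (y) x 6, 90 g; the pull's centre is 51 mm towards -x from the plate's centre, 125 from its rear edge.
- lid_mid (a point): Centre of the lid's plate, half-way through its 6 mm thickness; lid axes, z up out of the top face that carries the pull.
- mat_top (a point): Centre of the upper face of the rectangular cork mat, 210 (its x) x 160 (its y) x 4 thick, fixed to the counter; z up.
- tumbler: Clear glass tumbler, about 72 across, 100 tall; origin under its centre. Bystander.
- mug: White enamel steel mug, 82 across, 80 tall, with a side handle; origin under its centre. Bystander.
- trivet: Round reddish ceramic trivet, 140 across, 9 thick; origin under its centre. Bystander.
- jar: Glass storage jar with steel cap, 72 across, 110 tall; origin under its centre. Bystander.
- spoon: Steel spoon with a dark handle, 150 long, lying along its x between the box and the mat; origin under its middle. Bystander.
- saltbowl: Small white ceramic bowl, 90 across, 40 tall; origin under its centre. Bystander.
There are look-alikes about, which are no part of the job. There is more than one size of the part that bears lid_pull; the job needs the larger.

How it is judged (in metres and radians):
On the way, in this order (a step that is already met when the one before it is completed fails the run):
1. the lid's front end is over the stop lip and the lid is part-way out, its rear still in the grooves (x of lid_mid in the frame of podbox between -0.062 and -0.012 m and z of lid_mid in the frame of podbox below 0.08 m and angle between lid_mid's own z axis and vertical below 0.25 rad), for 0.05 s.
2. the lid has slid out from under the overhangs of the grooves (x of lid_mid in the frame of podbox below -0.062 m), for 0.05 s.
3. the lid is lowered onto the mat while the fingers still have it (horizontal distance between lid_mid and mat_top below 0.05 m and height (world z) of lid_mid below 0.018 m and contact force between the fingers and lid above 0.5 N), for 0.1 s.
At the end, for the whole second after the job is handed in: The lid lies flat on the cork mat, pull upward (tilt under 0.06 rad), at rest and released, the centre of its plate within 50 mm of the mat's centre; any direction of the lid will do (horizontal distance between lid_mid and mat_top below 0.05 m and height (world z) of lid_mid below 0.012 m and angle between lid_mid's own z axis and vertical below 0.06 rad and linear speed of lid below 0.02 m/s); the robot touches nothing.
It fails at once if a bystander (tumbler, mug, trivet, jar, spoon or bowl) is moved more than 30 mm or a tall one tipped (distance of any of tumbler, mug, trivet, jar, spoon, saltbowl from where it was at the start of the episode above 0.03 m or angle between any of tumbler, mug, jar's own z axis and vertical above 0.5 rad).
It also fails if it takes over 45 s, if anything falls off the work surface, if the arm or the gripper's body presses on something with over 40 N, if the wrist force passes 120 N, or if a joint passes its speed limit or range.

### The arm

A 6-joint arm with a two-finger parallel gripper is mounted at the origin on the work surface. World frame = base frame: x ahead of the robot, y to its left, z up, the work surface at z = 0. Lengths are in m, angles in degrees, forces in N, time in s.
With the tool pointing down it reaches from about 0.35 to 0.85 m from the base axis. Payload 8.1 kg.
Tool frame: the origin (TCP) lies at the very end of the fingers, on their centre line; the grasp point (between the pads) lies 19 mm behind it; z points along the fingers, y is the direction in which the jaws open and shut (so a half turn about z gives the same grasp; the last joint's range is limited). The gripper opens to 93 mm and grips with 3 to 60 N. Pads are 15 mm wide; open, the fingers measure 128 mm over their backs; the gripper's body (75 mm by 188 mm) begins 65 mm behind the grasp point.
Start: joints at [-77.945, 7.471, 85.268, -0, 87.261, -4.893], TCP at [0.175, -0.574, 0.219] pointing down, gripper open.
Joint ranges: [-169.43, 169.43], [-51.17, 129.36], [1.28, 143.12], [-76.62, 256.62], [0, 156.53], [-152.29, 152.29]. Speed limits (degrees/s): [136.94, 136.94, 159.86, 180, 180, 180].

### API

Orientations are given as [roll, pitch, yaw] about the fixed x, y, z axes, in that order (R = Rz(yaw) Ry(pitch) Rx(roll)).
In Python, from cell import telemetry, vision, job, nets gives the robot as it stands.
- The arm moves only by the tool step_arm, never from a script. Its argument "commands" is a list that holds one entry, the list of rows, each a list of 7 numbers: the turn, a rotation vector about the world's x, y, z in rad, then the shift along the world's x, y, z in cm, then the closure, from 0 (fully open) to 1 (shut). A call has exactly 8 rows; each row shifts and turns the pose as measured when the row begins; what a row does not reach is not made up. A row lasts 1/8 s, in which the tool goes at most 62.5 mm and 10.7 degrees, less where a joint would pass 70% of its speed; a pose out of reach is approached as far as the arm can. A call is refused whole if a number of a shift passes 6.25 or a number of a turn 0.188, either way. A call with a gripper value outside its range is refused whole. The fingers move at their own pace and stop on an object; the grip force is fixed at half the most. Time passes only in rows, so rows that do not move let the fingers close, or fill a call up. It gives the time, the measured TCP pose, the force and the opening at its end, in the units of the state.
- telemetry.get_state(): the state, without advancing time (a new reading comes with each control period).
- vision.snapshot(name): name is "side" or "top"; returns a dict with "pixels" (400x640x3 uint8, blue, green, red), "fov_y" (degrees; the focal length in pixels is half the picture's height over the tangent of half this angle, whatever the lens; pixels are square), "cx", "cy" (the principal point, pixels), "world_from_camera" (4x4, takes a point from camera to world coordinates). Camera axes: x right, y up, looking along -z (the intrinsics and any distortion apply to the point x, -y, -z); pixel columns grow to the right and rows downward; lengths in m; the calibration is good to about 2 mm. A picture is of the moment at which its call begins. There is no depth.
- job.sign_off(): hands the job in, once; it reports no verdict.
Trained networks look in a picture, given as the dict that the camera call returned (one of the last four; its "shot" number tells which), for a name from the list of things; names that differ only in an ending like _2 or _b are one class to them, and where a whole thing is asked for, a point or a joint stands for the part that bears it (a point fixed in the world has none). Each returns a list of dicts, best first, with "confidence" (0 to 1); they miss things now and then, are a little off and sometimes report something else, mostly with a low value. They report only what shows in the picture. A call takes as long as a camera call. They do not tell look-alikes from the thing itself.
- nets.find_in(picture, label): "bbox" ([left, top, width, height] in pixels, round what is visible of it).
- nets.regions_of(picture, label): "mask" (400x640 bool, what is visible of it) and "bbox" ([left, top, width, height] in pixels, round what is visible of it).
- nets.place_of(picture, label): "position" ([column, row] in pixels: a listed point, or the origin of a listed thing).
The state is a dict: "time": time; "q": joint angles; "joint_vel": joint speeds; "effort": joint torques, N m; "eef_pos": TCP position; "ee_rot": TCP orientation; "contact_force": force on the tool from outside, world axes, zero at the start; "wrist_torque": the same for the moment, N m; "width": opening from 0.0 (shut) to 1.0 (fully open).
Only numpy, scipy, OpenCV 4.12 (cv2) and the standard library are available. Lean on these libraries where they do the work, as an engineer would, in place of code of your own. Each camera call takes 0.05 s, during which the arm holds its last target. There are 200 camera calls.

## Working session

There is one attempt and no reset: what is moved stays moved. The work goes in short steps, Python scripts to look and compute and a tool call to move; the robot and the scene stay as the last step left them, time stands still between calls to the robot, and variables do not carry over. Pictures are saved under pics/ and viewed, about 8 in all and at most 12, crops included, and the job is handed in when it is done.

Besides the shell and the picture viewer there is one more tool, called after ">>>" as a command line: name --argument value ..., lists and objects as JSON in quotes. step_arm: Moves the arm, as the interface text tells. Its arguments: {"type":"object","properties":{"commands":{"type":"array","items":{"type":"array","items":{"type":"array","items":{"type":"number"}}}}},"required":["commands"]}

```bash
mkdir -p pics; cat > h.py <<'E'
import numpy as np, cv2
from cell import telemetry, vision, job, nets
def ray(p,uv):
    f=200/np.tan(np.radians(p["fov_y"])/2); T=np.array(p["world_from_camera"])
    d=np.array([(uv[0]-p["cx"])/f,-(uv[1]-p["cy"])/f,-1.]); return T[:3,3],T[:3,:3]@d
def atz(p,uv,z):
    o,d=ray(p,uv); return o+d*(z-o[2])/d[2]
def proj(p,X):
    f=200/np.tan(np.radians(p["fov_y"])/2); T=np.array(p["world_from_camera"])
    c=T[:3,:3].T@(np.array(X)-T[:3,3]); return np.array([p["cx"]-f*c[0]/c[2],p["cy"]+f*c[1]/c[2]])
def tri(obs):
    A=np.zeros((3,3));b=np.zeros(3)
    for p,uv in obs:
        o,d=ray(p,uv); d=d/np.linalg.norm(d); M=np.eye(3)-np.outer(d,d); A+=M;b+=M@o
    return np.linalg.solve(A,b)
E
python3 - <<'E'
from h import *
np.set_printoptions(precision=4,suppress=True)
for n in("top","side"):
    p=vision.snapshot(n); cv2.imwrite(f"pics/{n}0.png",np.array(p["pixels"]))
    print(n,{k:v for k,v in p.items() if k not in("pixels",)})
    for l,z in dict(podbox=0,lip=.066,roof=.0705,lid_pull=.079,lid_mid=.063,mat_top=.004,tumbler=0,mug=0,trivet=0,jar=0,spoon=0,saltbowl=0).items():
        for r in nets.place_of(p,l)[:3]: print(n,l,round(r["confidence"],2),np.round(r["position"],1),atz(p,r["position"],z))
print(telemetry.get_state())
E
```

```text
top {'fov_y': 45.77231791922017, 'cx': 322.34313685730524, 'cy': 202.29063882761378, 'world_from_camera': array([[-0.0035,  0.999 , -0.0446,  0.5651],
       [-1.    , -0.0038, -0.0065, -0.0193],
       [-0.0067,  0.0446,  0.999 ,  1.4373],
       [ 0.    ,  0.    ,  0.    ,  1.    ]]), 'shot': 1}
top podbox 0.81 [257.1 212.7] [0.5984 0.1883 0.    ]
top roof 0.88 [257.4 209.3] [0.6066 0.1773 0.0705]
top lid_pull 0.89 [251.8 231.5] [0.5428 0.192  0.079 ]
top lid_pull 0.87 [252.8 159.7] [0.7495 0.1897 0.079 ]
top lid_mid 0.95 [252.2 215.9] [0.5877 0.1934 0.063 ]
top lid_mid 0.59 [247.8 146.1] [0.7917 0.2069 0.063 ]
top mat_top 0.65 [372.3 217.6] [ 0.5822 -0.1607  0.004 ]
top tumbler 0.68 [303.  148.8] [0.793  0.0486 0.    ]
top mug 0.62 [169.9 218.3] [0.5824 0.4535 0.    ]
top trivet 0.64 [439.7 173.1] [ 0.7168 -0.367   0.    ]
top jar 0.63 [473.3 243.2] [ 0.504  -0.4652  0.    ]
top spoon 0.55 [322.4 262.5] [ 0.4473 -0.0094  0.    ]
top saltbowl 0.73 [188.6 176. ] [0.7111 0.3978 0.    ]
side {'fov_y': 53.14277966276797, 'cx': 321.5300716918275, 'cy': 194.38163121519403, 'world_from_ca
[... 790 characters left out ...]
   ]
side trivet 0.76 [340.6 156.5] [ 0.7171 -0.394  -0.    ]
side jar 0.58 [400.1 158.6] [ 0.4973 -0.4597  0.    ]
side spoon 0.69 [382.9 225.4] [ 0.4506 -0.0059  0.    ]
side saltbowl 0.93 [233.9 293.6] [0.7078 0.3874 0.    ]
{'time': 1.3, 'q': array([-77.9471,   7.4712,  85.2674,   0.0023,  87.2606,  -4.8915]), 'joint_vel': array([-0.0386,  0.0334,  0.1164, -0.0259, -0.0305, -0.1136]), 'effort': array([ -0.0002, -55.9768, -49.205 ,   0.0768,   0.0228,  -0.    ]), 'eef_pos': array([ 0.1749, -0.5739,  0.2186]), 'ee_rot': array([179.999 ,  -0.0022,  16.9442]), 'contact_force': array([ 0.9013, -0.3258, -0.1517]), 'wrist_torque': array([ 0.0018, -0.0076,  0.0076]), 'width': 0.9997624137706072}
```

View pics/top0.png

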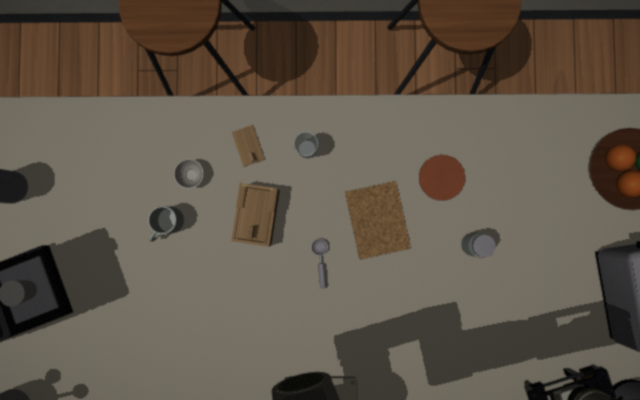

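View pics/side0.png

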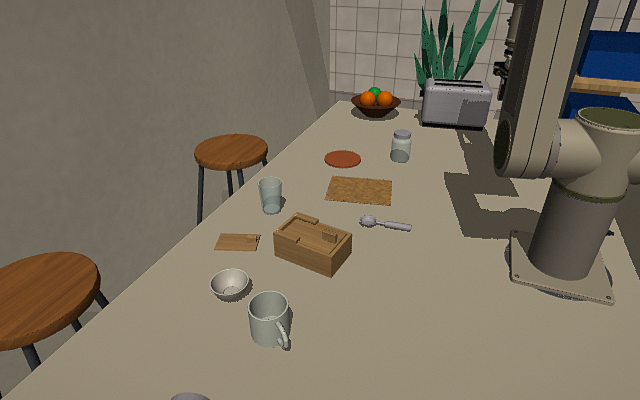

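```bash
cat >> h.py <<'E'
def rz(a): c,s=np.cos(a),np.sin(a); return np.array([[c,-s,0],[s,c,0],[0,0,1.]])
def hullmask(pts):
    m=np.zeros((1600,2560),np.uint8); cv2.fillConvexPoly(m,cv2.convexHull(np.round(np.array(pts)*4+1.5).astype(np.int32)),1)
    return cv2.resize(m.astype(np.float32),(640,400),interpolation=cv2.INTER_AREA)
def fit(obs,pts,x0):
    """obs: (picture, target mask) pairs; pts Nx3 local convex hull; pose x,y,yaw by silhouette overlap"""
    from scipy.optimize import minimize
    def cost(v):
        P=pts@rz(v[2]).T+[v[0],v[1],0]; 
        return sum(np.abs(hullmask([proj(p,X) for X in P])-m).sum()/m.sum() for p,m in obs)
    x0=np.array(x0); S=np.vstack([x0]+[x0+d for d in np.diag([.012,.012,.1])])
    r=minimize(cost,x0,method="Nelder-Mead",options=dict(initial_simplex=S,xatol=2e-4,fatol=1e-4)); return r.x,r.fun
BOX=np.array([[x,y,z] for x,z in((-.085,0),(-.085,.066),(.015,.066),(.015,.0755),(.085,.0755),(.085,0)) for y in(-.055,.055)])
MAT=np.array([[x,y,z] for x in(-.105,.105) for y in(-.08,.08) for z in(0,.004)])
E
python3 - <<'E'
from h import *
np.set_printoptions(precision=4,suppress=True)
P=[vision.snapshot(n) for n in("top","side")]
def masks(l,extra=()):
    out=[]
    for p in P:
        R=nets.regions_of(p,l); 
        for r in R: print(l,r["confidence"],r["bbox"])
        if not R: continue
        m=np.array(R[0]["mask"]).astype(np.uint8)
        pts=cv2.findNonZero(m)[:,0]
        out.append((p,hullmask(cv2.convexHull(pts)[:,0].astype(float))))
    return out
bo=masks("podbox"); mo=masks("mat_top"); masks("lid_pull")
res={}
for n,o,g,x0 in(("box",bo,BOX,[.6,.187,-.1]),("mat",mo,MAT,[.58,-.165,.15])):
    for sub in ([o]+[[q] for q in o]): print(n,fit(sub,g,x0))
    res[n]=fit(o,g,x0)[0]
b=res["box"]; m=res["mat"]
L=lambda v,X: rz(v[2])@np.array(X)+[v[0],v[1],0]
ims=[]
for p in P:
    im=cv2.resize(np.array(p["pixels"]),None,fx=4,fy=4,interpolation=cv2.INTER_CUBIC)
    for v,lst in((b,[(x,y,z) for x,y,z in BOX]),(b,[(-.069-.0,y,z) for y in(-.006,.006) for z in(.066,.092)]),(m,MAT)):
        for X in lst: cv2.circle(im,tuple(np.int32(proj(p,L(v,X))*4+1.5)),3,(0,0,255),-1)
    c=np.int32(proj(p,L(b,[0,0,.04]))*4); ims.append(im[c[1]-200:c[1]+200,c[0]-200:c[0]+200])
cv2.imwrite("pics/fit.png",np.clip(np.hstack(ims)*1.5,0,255).astype(np.uint8))
E
```

```text
podbox 0.56 [233.0, 180.7, 44.3, 68.5]
podbox 0.18 [309.5, 236.3, 18.4, 53.4]
podbox 0.92 [271.8, 213.5, 82.8, 64.6]
mat_top 0.87 [342.1, 181.8, 69.8, 77.4]
mat_top 0.75 [324.1, 173.8, 68.5, 34.2]
mat_top 0.29 [270.1, 212.2, 81.5, 66.7]
lid_pull 0.62 [234.4, 127.7, 26.6, 38.8]
lid_pull 0.83 [282.7, 218.8, 64.4, 33.5]
lid_pull 0.62 [216.6, 237.2, 44.7, 14.3]
lid_pull 0.47 [270.3, 211.7, 84.3, 63.8]
box (array([ 0.5912,  0.1874, -0.1535]), np.float64(0.04137730598449707))
box (array([ 0.591 ,  0.1867, -0.1517]), np.float64(0.010582148097455502))
box (array([ 0.5908,  0.1894, -0.1691]), np.float64(0.01629188098013401))
mat (array([ 0.5742, -0.1758,  0.204 ]), np.float64(0.07435236126184464))
mat (array([ 0.5746, -0.1762,  0.2086]), np.float64(0.01718306541442871))
mat (array([ 0.5719, -0.175 ,  0.1998]), np.float64(0.04754504933953285))
```

View pics/fit.png

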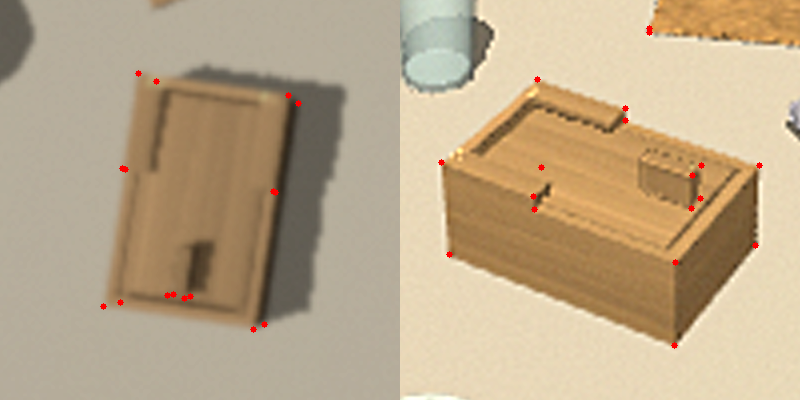

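Box pose is about (0.591, 0.187), yaw −0.155 rad. The mat is at (0.574, −0.176), yaw 0.2. In the crop the wireframe dots sit on the box corners, and the pull is near (0.542, 0.194). The small look-alike lid lies on the counter behind the box, at top-view pixel (249,146). I'm moving over now.

>>> step_arm --commands '[[[0, 0, -0.032, 2.6, 5.5, 0, 0], [0, 0, -0.032, 2.6, 5.5, 0, 0], [0, 0, -0.032, 2.6, 5.5, 0, 0], [0, 0, -0.032, 2.6, 5.5, 0, 0], [0, 0, -0.032, 2.6, 5.5, 0, 0], [0, 0, -0.032, 2.6, 5.5, 0, 0], [0, 0, -0.032, 2.6, 5.5, 0, 0], [0, 0, -0.032, 2.6, 5.5, 0, 0]]]'

```text
time: 2.7
eef_pos: [0.3849, -0.124, 0.2178]
ee_rot: [179.9, -0.3, 1.3]
contact_force: [1.5, -1.4, 0.3]
width: 1.003
```

>>> step_arm --commands '[[[0, 0, -0.03, 2.6, 5.4, 0, 0], [0, 0, -0.03, 2.6, 5.4, 0, 0], [0, 0, -0.03, 2.6, 5.4, 0, 0], [0, 0, -0.03, 2.6, 5.4, -1, 0], [0, 0, -0.03, 2.6, 5.4, -2, 0], [0, 0, -0.028, 2.2, 4.5, -2, 0], [0, 0, 0, 0, 0, -1, 0], [0, 0, 0, 0, 0, 0, 0]]]'

```text
time: 3.7
eef_pos: [0.5402, 0.2038, 0.1587]
ee_rot: [179.9, -0.7, -8.9]
contact_force: [-0.3, -0.4, 0.6]
width: 1.0
```

>>> step_arm --commands '[[[0, 0.01, 0, 0.2, -1.0, -1.0, 0], [0, 0, 0, 0, 0, -2, 0], [0, 0, 0, 0, 0, -2, 0], [0, 0, 0, 0, 0, -1, 0], [0, 0, 0, 0, 0, 0, 0], [0, 0, 0, 0, 0, 0, 0], [0, 0, 0, 0, 0, 0, 0], [0, 0, 0, 0, 0, 0, 0]]]'

```text
time: 4.7
eef_pos: [0.5439, 0.1884, 0.099]
ee_rot: [179.9, -0.4, -9.2]
contact_force: [0.2, 0.5, 0.1]
width: 0.996
```

```bash
python3 - <<'E'
from h import *
p=vision.snapshot("side"); s=telemetry.get_state(); print(s["eef_pos"],s["ee_rot"])
for l in("lid_pull","lid_mid"): 
    for r in nets.place_of(p,l): print(l,r["confidence"],r["position"])
q=proj(p,s["eef_pos"]);print("tcp px",q)
im=np.array(p["pixels"]);c=np.int32(q);im=cv2.resize(im[c[1]-50:c[1]+50,c[0]-66:c[0]+66],None,fx=6,fy=6,interpolation=cv2.INTER_CUBIC)
cv2.imwrite("pics/pre.png",im)
E
```

```text
[0.54387433 0.18843089 0.09907079] [179.89960582  -0.39282784  -9.2118725 ]
lid_pull 0.86 [251.9, 240.8]
lid_pull 0.66 [325.7, 235.9]
lid_mid 0.93 [237.9, 242.2]
lid_mid 0.6 [312.5, 234.4]
tcp px [329.78139793 227.5875552 ]
```

View pics/pre.png

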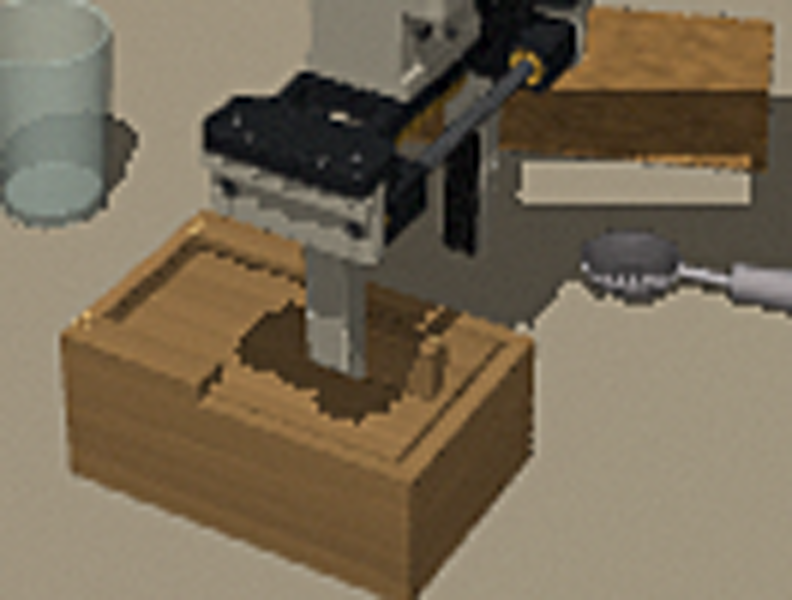

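The fingers straddle the pull, whose visible end is at crop (427,365). I'm nudging +y about 5 mm, then descending.

>>> step_arm --commands '[[[0, 0.006, 0.005, -0.1, 0.5, 0, 0], [0, 0, 0, 0, 0, -1, 0], [0, 0, 0, 0, 0, -1, 0], [0, 0, 0, 0, 0, -0.8, 0], [0, 0, 0, 0, 0, 0, 0], [0, 0, 0, 0, 0, 0, 0], [0, 0, 0, 0, 0, 0, 0], [0, 0, 0, 0, 0, 0, 0]]]'

```text
time: 5.85
eef_pos: [0.5422, 0.1938, 0.0682]
ee_rot: [179.8, 0.0, -8.9]
contact_force: [-0.5, 0.0, 0.0]
width: 1.001
```

>>> step_arm --commands '[[[0, 0, 0, 0, 0, 0.1, 1], [0, 0, 0, 0, 0, 0, 1], [0, 0, 0, 0, 0, 0, 1], [0, 0, 0, 0, 0, 0, 1], [0, 0, 0, 0, 0, 0, 1], [0, 0, 0, 0, 0, 0, 1], [0, 0, 0, 0, 0, 0, 1], [0, 0, 0, 0, 0, 0, 1]]]'

```text
time: 6.85
eef_pos: [0.5425, 0.1939, 0.0699]
ee_rot: [179.8, -0.0, -8.9]
contact_force: [0.5, -0.0, -0.3]
width: 0.188
```

>>> step_arm --commands '[[[0, 0, 0, 0, 0, 0, 1], [0, 0, 0, 0, 0, 0, 1], [0, 0, 0, 0, 0, 0, 1], [0, 0, 0, 0, 0, 0, 1], [0, 0, 0, 0, 0, 0, 1], [0, 0, 0, 0, 0, 0, 1], [0, 0, 0, 0, 0, 0, 1], [0, 0, 0, 0, 0, 0, 1]]]'

```text
time: 7.85
eef_pos: [0.5429, 0.1944, 0.0701]
ee_rot: [179.9, -0.1, -8.9]
contact_force: [-0.3, 0.9, 0.0]
width: 0.13
```

Gripped: width 12.1 mm matches the pull's thickness. Next I raise the front with a matching tilt.

>>> step_arm --commands '[[[0.0017, 0.011, 0, 0, 0, 0.14, 1], [0.0017, 0.011, 0, 0, 0, 0.14, 1], [0.0017, 0.011, 0, 0, 0, 0.14, 1], [0.0017, 0.011, 0, 0, 0, 0.14, 1], [0.0017, 0.011, 0, 0, 0, 0.14, 1], [0, 0, 0, 0, 0, 0, 1], [0, 0, 0, 0, 0, 0, 1], [0, 0, 0, 0, 0, 0, 1]]]'

```text
time: 8.85
eef_pos: [0.5427, 0.1943, 0.0773]
ee_rot: [179.9, 3.4, -8.9]
contact_force: [0.5, 1.5, -0.9]
width: 0.126
```

>>> step_arm --commands '[[[0, 0, 0, -0.5, 0.08, 0.01, 1], [0, 0, 0, -0.5, 0.08, 0, 1], [0, 0, 0, -0.5, 0.08, 0, 1], [0, 0, 0, -0.5, 0.08, 0, 1], [0, 0, 0, -0.5, 0.08, 0, 1], [0, 0, 0, -0.3, 0.05, 0, 1], [0, 0, 0, 0, 0, 0, 1], [0, 0, 0, 0, 0, 0, 1]]]'

```text
time: 9.85
eef_pos: [0.5121, 0.1991, 0.0774]
ee_rot: [179.9, 3.4, -8.9]
contact_force: [-0.3, 1.1, 0.1]
width: 0.128
```

```bash
python3 - <<'E'
from h import *
p=vision.snapshot("side"); s=telemetry.get_state(); print(s["eef_pos"],s["ee_rot"],s["contact_force"],s["width"])
im=np.array(p["pixels"])[175:285,255:395];cv2.imwrite("pics/slide.png",cv2.resize(im,None,fx=5,fy=5,interpolation=cv2.INTER_CUBIC))
E
```

```text
[0.51212796 0.19906518 0.07739841] [179.85361462   3.42478257  -8.8705043 ] [ 0.03898821  0.64991548 -0.78591255] 0.12402154492296733
```

View pics/slide.png

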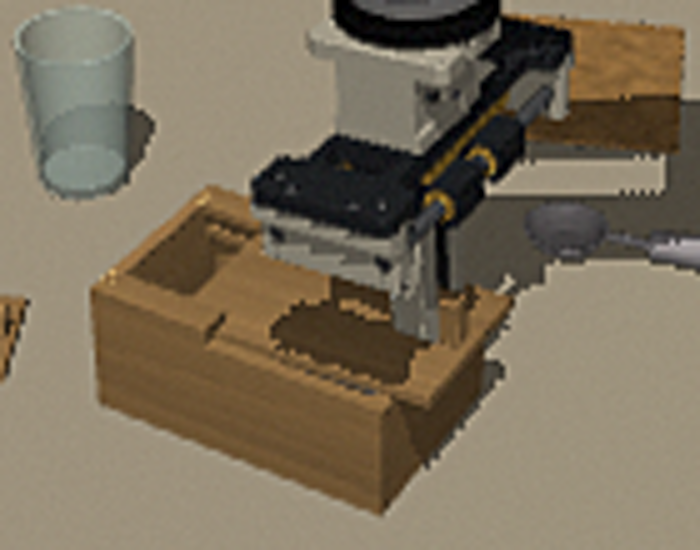

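The lid's front overhangs the lip (crop ~ (430,400)) and the compartment is opening at the rear. Forces are low. I'll add tilt and slide out.

>>> step_arm --commands '[[[0.003, 0.018, 0, 0, 0, 0.25, 1], [0.003, 0.018, 0, 0, 0, 0.25, 1], [0, 0, 0, -0.8, 0.12, 0, 1], [0, 0, 0, -0.8, 0.12, 0, 1], [0, 0, 0, -1, 0.16, 0, 1], [0, 0, 0, -1, 0.16, 0, 1], [0, 0, 0, -1, 0.16, 0, 1], [0, 0, 0, -0.5, 0.08, 0, 1]]]'

```text
time: 10.9
eef_pos: [0.4575, 0.2074, 0.0826]
ee_rot: [179.9, 5.7, -8.9]
contact_force: [-0.6, 0.3, -0.4]
width: 0.128
```

>>> step_arm --commands '[[[0, 0, 0, 0, 0, 1.5, 1], [-0.004, -0.025, 0, 0, 0, 1.5, 1], [-0.004, -0.025, 0, 0, 0, 1.5, 1], [-0.004, -0.025, 0.03, 0.5, -1.5, 1, 1], [-0.003, -0.023, 0.04, 0.8, -3, 0, 1], [0, 0, 0.04, 0.8, -4, 0, 1], [0, 0, 0.04, 0.8, -4, 0, 1], [0, 0, 0.04, 0.8, -4, 0, 1]]]'

```text
time: 11.9
eef_pos: [0.4982, 0.04, 0.1495]
ee_rot: [179.8, -0.7, 2.6]
contact_force: [1.4, 0.7, 0.2]
width: 0.127
```

>>> step_arm --commands '[[[0, 0.006, 0.035, 0.5, -4.5, 0, 1], [0, 0, 0.035, 0.5, -4.5, 0, 1], [0, 0, 0.035, 0.5, -4.5, 0, 1], [0, 0, 0.03, 0.5, -4, -1, 1], [0, 0, 0.015, 0.5, -3, -2, 1], [0, 0, 0, 0.1, -1.5, -2, 1], [0, 0, 0, 0, 0, -1, 1], [0, 0, 0, 0, 0, 0, 1]]]'

```text
time: 12.9
eef_pos: [0.528, -0.1916, 0.0972]
ee_rot: [179.6, -0.9, 11.2]
contact_force: [0.8, 0.5, -0.7]
width: 0.129
```

```bash
python3 - <<'E'
from h import *
p=vision.snapshot("side"); s=telemetry.get_state(); print(s["eef_pos"],s["ee_rot"],s["contact_force"],s["width"])
R=rz(np.radians(s["ee_rot"][2])); im=np.array(p["pixels"]).copy()
im=cv2.resize(im,None,fx=5,fy=5,interpolation=cv2.INTER_CUBIC)
for x in(-.023,.125):
  for y in(-.0455,.0455):
    cv2.circle(im,tuple(np.int32(proj(p,s["eef_pos"]+R@[x,y,-.010])*5+2)),3,(0,0,255),-1)
cv2.imwrite("pics/over.png",im[600:1150,1450:2150])
E
```

```text
[ 0.52831896 -0.19162423  0.09776149] [179.52787477  -0.9545956   11.18589495] [ 0.14919338  0.44198142 -0.7262617 ] 0.12519083908793985
```

View pics/over.png

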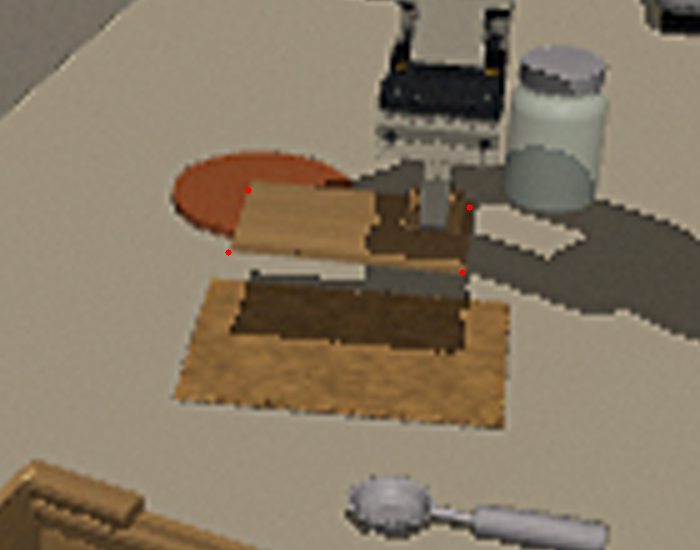

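The lid is held level over the mat, within a few mm of the predicted corners. I'm lowering it.

>>> step_arm --commands '[[[0.008, 0.016, 0, -0.4, 0.55, -1, 1], [0, 0, 0, 0, 0, -1.5, 1], [0, 0, 0, 0, 0, -1.5, 1], [0, 0, 0, 0, 0, -1.5, 1], [0, 0, 0, 0, 0, -1, 1], [0, 0, 0, 0, 0, -0.5, 1], [0, 0, 0, 0, 0, 0, 1], [0, 0, 0, 0, 0, 0, 1]]]'

```text
time: 13.95
eef_pos: [0.5245, -0.1836, 0.0237]
ee_rot: [-179.8, -0.1, 11.3]
contact_force: [-0.1, 0.4, -0.2]
width: 0.128
```

>>> step_arm --commands '[[[-0.002, 0.002, 0, 0, 0, -0.3, 1], [0, 0, 0, 0, 0, -0.2, 1], [0, 0, 0, 0, 0, -0.15, 1], [0, 0, 0, 0, 0, -0.15, 1], [0, 0, 0, 0, 0, -0.1, 1], [0, 0, 0, 0, 0, -0.1, 1], [0, 0, 0, 0, 0, 0, 1], [0, 0, 0, 0, 0, 0, 1]]]'

```text
time: 14.95
eef_pos: [0.5255, -0.1841, 0.0144]
ee_rot: [-180.0, -0.1, 11.3]
contact_force: [-1.1, -0.7, -0.1]
width: 0.127
```

>>> step_arm --commands '[[[0, 0, 0, 0, 0, -0.1, 1], [0, 0, 0, 0, 0, 0, 1], [0, 0, 0, 0, 0, 0, 1], [0, 0, 0, 0, 0, 0, 1], [0, 0, 0, 0, 0, 0, 1], [0, 0, 0, 0, 0, 0, 1], [0, 0, 0, 0, 0, 0, 1], [0, 0, 0, 0, 0, 0, 1]]]'

```text
time: 15.95
eef_pos: [0.5258, -0.1842, 0.0139]
ee_rot: [180.0, -0.1, 11.3]
contact_force: [-0.2, 0.2, -0.6]
width: 0.125
```

```bash
python3 - <<'E'
from h import *
p=vision.snapshot("side"); s=telemetry.get_state(); print(s["eef_pos"],s["ee_rot"],s["contact_force"],s["wrist_torque"])
im=cv2.resize(np.array(p["pixels"])[150:230,310:410],None,fx=7,fy=7,interpolation=cv2.INTER_CUBIC)
cv2.imwrite("pics/down.png",im)
E
```

```text
[ 0.52580311 -0.18415207  0.01391168] [ 1.79988767e+02 -1.28438001e-01  1.13360908e+01] [-0.14620724 -0.34531702 -0.21273309] [-0.016694    0.03350883 -0.05070736]
```

View pics/down.png

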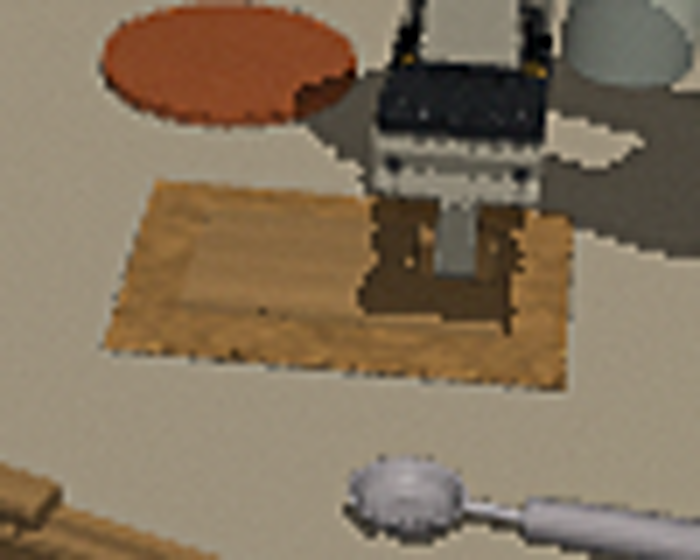

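The lid is on, or within 1 mm of, the mat and centred. I'll press gently until the force shows contact.

>>> step_arm --commands '[[[0, 0, 0, 0, 0, -0.1, 1], [0, 0, 0, 0, 0, -0.1, 1], [0, 0, 0, 0, 0, 0, 1], [0, 0, 0, 0, 0, 0, 1], [0, 0, 0, 0, 0, 0, 1], [0, 0, 0, 0, 0, 0, 1], [0, 0, 0, 0, 0, 0, 1], [0, 0, 0, 0, 0, 0, 1]]]'

```text
time: 17.0
eef_pos: [0.526, -0.1842, 0.0139]
ee_rot: [180.0, -0.1, 11.3]
contact_force: [-0.0, 1.1, 1.3]
width: 0.126
```

The height held at 13.9 mm under a downward command and the force turned upward, so it is seated. Releasing.

>>> step_arm --commands '[[[0, 0, 0, 0, 0, 0, 0], [0, 0, 0, 0, 0, 0, 0], [0, 0, 0, 0, 0, 0, 0], [0, 0, 0, 0, 0, 0, 0], [0, 0, 0, 0, 0, 0, 0], [0, 0, 0, 0, 0, 0, 0], [0, 0, 0, 0, 0, 0, 0], [0, 0, 0, 0, 0, 0, 0]]]'

```text
time: 18.0
eef_pos: [0.526, -0.1842, 0.0137]
ee_rot: [180.0, -0.1, 11.3]
contact_force: [-0.6, -0.3, -0.6]
width: 0.939
```

>>> step_arm --commands '[[[0, 0, 0, 0, 0, 0.5, 0], [0, 0, 0, 0, 0, 1, 0], [0, 0, 0, 0, 0, 2, 0], [0, 0, 0, 0, 0, 3, 0], [0, 0, 0, 0, 0, 4, 0], [0, 0, 0, -2, 0, 4, 0], [0, 0, 0, -3, -3, 2, 0], [0, 0, 0, -3, -3, 0, 0]]]'

```text
time: 19.0
eef_pos: [0.4454, -0.2439, 0.1896]
ee_rot: [179.8, -0.3, 11.6]
contact_force: [0.1, -0.7, -0.9]
width: 1.0
```

>>> step_arm --commands '[[[0, 0, 0, -3, -4, 0, 0], [0, 0, 0, -3, -4, 0, 0], [0, 0, 0, -2, -4, 0, 0], [0, 0, 0, 0, 0, 0, 0], [0, 0, 0, 0, 0, 0, 0], [0, 0, 0, 0, 0, 0, 0], [0, 0, 0, 0, 0, 0, 0], [0, 0, 0, 0, 0, 0, 0]]]'

```text
time: 20.0
eef_pos: [0.3635, -0.367, 0.1961]
ee_rot: [179.4, -0.6, 11.7]
contact_force: [-0.6, -0.2, -0.7]
width: 0.998
```

```bash
python3 - <<'E'
from h import *
np.set_printoptions(precision=4,suppress=True)
s=telemetry.get_state(); print(s["time"],s["eef_pos"],s["contact_force"],s["width"])
ims=[];P={}
for n in("top","side"):
    p=vision.snapshot(n); P[n]=p
    for l,z in dict(lid_mid=.007,lid_pull=.023,mat_top=.004).items():
        for r in nets.place_of(p,l)[:3]: print(n,l,round(r["confidence"],2),np.round(r["position"],1),atz(p,r["position"],z))
    c=np.int32(proj(p,[.574,-.176,0])); im=np.array(p["pixels"])[c[1]-45:c[1]+45,c[0]-60:c[0]+60]; ims.append(cv2.resize(im,None,fx=6,fy=6,interpolation=cv2.INTER_CUBIC))
cv2.imwrite("pics/end.png",cv2.resize(np.vstack(ims)if 0 else np.hstack(ims),(800,300)))
E
```

```text
20.0 [ 0.3635 -0.367   0.1961] [-0.5713 -0.2366 -0.6717] 0.9980323893979048
top lid_mid 0.79 [248.9 147.3] [0.7972 0.2128 0.007 ]
top lid_mid 0.56 [374.4 220.5] [ 0.5734 -0.1667  0.007 ]
top lid_mid 0.31 [302.  150.3] [0.7873 0.0513 0.007 ]
top lid_pull 0.76 [383.5 237.1] [ 0.5239 -0.1917  0.023 ]
top lid_pull 0.61 [249.7 161. ] [0.7532 0.2077 0.023 ]
top mat_top 0.95 [377.3 220.3] [ 0.574  -0.1758  0.004 ]
side lid_mid 0.7 [360.6 190. ] [ 0.5669 -0.1651  0.007 ]
side lid_mid 0.57 [236.3 243.3] [0.7986 0.2299 0.007 ]
side lid_pull 0.78 [251.1 239.7] [0.7573 0.2189 0.023 ]
side lid_pull 0.71 [371.4 183.4] [ 0.5389 -0.1934  0.023 ]
side mat_top 0.73 [358.2 185.9] [ 0.5838 -0.1932  0.004 ]
```

View pics/end.png

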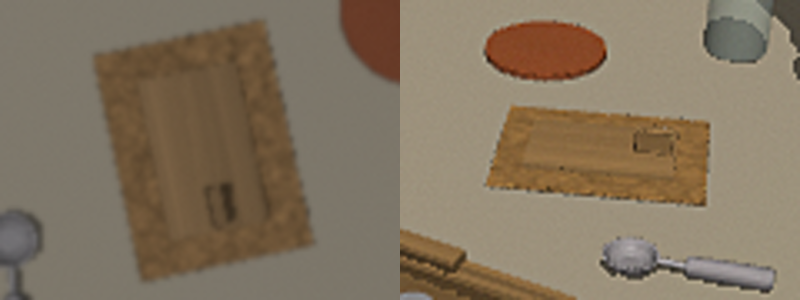

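The final crop shows the lid flat on the mat, pull up, roughly centred (top view about (205,150) in the crop). The trivet and spoon have not moved, and the gripper is clear.

```bash
python3 -c "
from cell import job; print(job.sign_off())"
```

```text
the job is handed in; nothing more can be done
None
```

The lid is off the box and lying flat, pull upward, near the middle of the cork mat. I handed the job in at about 20 s of the 45 s limit. No verdict was reported.

- **Opening:** I gripped the larger lid's pull and raised its front about 8.6 mm (tilt 0.06 rad). I slid it 31 mm over the lip, tilted it to 0.1 rad, then slid it to 86 mm, past the overhangs. Wrist force readings stayed under about 2 N.
- **Placing:** I turned the lid to line up with the mat and lowered it while still gripped. The tool height then held at 13.9 mm under a downward command and the force turned upward, so I took it as seated and released it.
- **Last checks:** The arm-pose estimate puts the lid centre about 3 mm from the mat centre. The top camera says about 9 mm and the side camera about 13 mm. All are well inside the 50 mm allowed. The gripper was open and clear of everything.
- **Disagreements:** The side camera's mat-centre estimate was about 20 mm off the top camera's and the fitted position. I put that down to the lid covering the mat. At the end only the trivet and spoon were checked by eye; they looked unmoved. I did not re-measure the other bystanders, but nothing passed near them.

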